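Reject the lidless carrom-men box and close up the row

ROBOT

A 7-joint arm with a two-finger parallel gripper is mounted at the origin on the work surface. World frame = base frame: x ahead of the robot, y to its left, z up, the work surface at z = 0. Lengths are in mm, angles in rad, forces in N, time in s.
With the tool pointing down it reaches from about 400 to 875 mm from the base axis. Payload 4.4 kg.
Tool frame: the origin (TCP) lies at the very end of the fingers, on their centre line; the grasp point (between the pads) lies 19 mm behind it; z points along the fingers, y is the line along which they close (so a half turn about z gives the same grasp; the last joint's range is limited). The gripper opens to 85 mm and grips with 20 to 120 N. Pads are 22 mm wide; open, the fingers measure 114 mm over their backs; the gripper's body (76 mm by 85 mm) begins 54 mm behind the grasp point. The pads swing forward as they close: fully open they stand 13 mm farther back than shut.
Start: joints at [1.27, 0.628, 0.038, 1.517, -0.027, 0.996, -0.02], TCP at [151.25, -632.172, 198.713] pointing down, gripper open.
Joint ranges: [-3.06, 3.06], [-0.37, 2.12], [-1.25, 1.32], [0.18, 2.47], [-1.1, 4.24], [0.23, 1.98], [-2.94, 2.94]. Speed limits (rad/s): [2.57, 2.57, 3.14, 3.14, 3.14, 3.14, 3.14].

INTERFACE

Orientations are given as [roll, pitch, yaw] about the fixed x, y, z axes, in that order (R = Rz(yaw) Ry(pitch) Rx(roll)).
In Python, from cell import status, get_image, ctrl, models gives the robot as it stands.
- The arm moves only by the shell command python3 -m handwheel 'ROWS' [OPENING]. ROWS is JSON, a list of rows, each an object with "delta_pos": the shift along the world's x, y, z in cm, a list of three; "yaw": the turn about the world's z in rad. A call has 1 to 10 rows; each row shifts and turns the commanded pose from where the row before left it; what a row does not reach is not made up. A row lasts 1/12 s, in which the tool goes at most 41.7 mm and 7.16 degrees, less where a joint would pass 70% of its speed; a pose out of reach is approached as far as the arm can. A call is refused whole if a number of a shift passes 4.17 or a number of a turn 0.125, either way. A call with a gripper value outside its range is refused whole. OPENING is the opening, from -1 (shut) to 1 (fully open), set as the call begins (- or left out, the last holds). The fingers move at their own pace and stop on an object; the grip force is fixed at half the most. Time passes only in rows, so rows that do not move let the fingers close. It gives the time, the measured TCP pose, the force, the opening and the grip force at its end, in the units of the state.
- status.read_state(): the state, without advancing time (a new reading comes with each control period).
- get_image(name): name is "scene" or "top" or "wrist"; returns a dict with "color" (480x640x3 uint8, red, green, blue), "z_map" (480x640 float32, mm along the optical axis (not along the pixel's ray), 0 where there is no reading), "fx", "fy", "cx", "cy" (pixels), "position" and "rotation" of the camera in the world; the wrist camera has in their place "hand_eye" (4x4, takes a point from camera to tool coordinates, whose origin is the TCP and whose axes are the flange's). Camera axes: x right, y up, looking along -z (the intrinsics and any distortion apply to the point x, -y, -z); pixel columns grow to the right and rows downward; lengths in mm; the calibration is good to about 2 mm. A picture is of the moment at which its call begins: read the wrist's pose just before it.
- ctrl.finish_job(): hands the job in; it is judged then, once.
Trained networks look in a picture, given as the dict that the camera call returned (one of the last four; its "shot" number tells which), for a name from the list of things; names that differ only in an ending like _2 or _b are one class to them, and where a whole thing is asked for, a point or a joint stands for the part that bears it (a point fixed in the world has none). Each returns a list of dicts, best first, with "score" (0 to 1); they miss things now and then, are a little off and sometimes report something else, mostly with a low value. They report only what shows in the picture. A call takes as long as a camera call. They do not tell look-alikes from the thing itself.
- models.boxes_of(picture, name): "rect" ([left, top, right, bottom] in pixels, round what is visible of it).
The state is a dict: "clock": time; "qpos": joint angles; "qd": joint speeds; "tau": joint torques, N m; "eef_pos": TCP position; "tool_rot": TCP orientation; "force": force on the tool from outside, world axes, zero at the start; "torque": the same for the moment, N m; "width": finger opening in mm; "gripper_force": force on a finger pad.
Only numpy, scipy, OpenCV 4.12 (cv2) and the standard library are available. Lean on these libraries where they do the work, as an engineer would, in place of code of your own. Each camera call takes 0.05 s, during which the arm holds its last target. There are 200 camera calls.

TASK

Slide the wooden box that has lost its lid out of the row on the raised shelf and drop it off the shelf's end into the slatted crate; its bottom is loose, so drag or push it along the shelf and do not lift it. Then close the gap: push the loose lidded box squarely up against the fixed display box (the one with the striker on its lid) so that they touch face to face with their front faces level. Leave the bell, the powder tin and the coin tin where they stand.

Things in the scene. Friction and masses are not known exactly. Their poses are not given: they have to be found in the camera images.
- board: Raised ply shelf with a white laminated top, fixed, 320 (x) x 500 (y) x 90 mm high. Origin: centre of its underside, at table level; its flat top is 90 mm above the origin. Along its far (+x) edge runs a fixed ledge 12 mm high whose inner face is at x = +149 mm; the other three edges are open. Its own x points away from the robot, y along the shelf.
- reject: Square wooden box without a lid, empty, loose, 84 x 84 x 34 mm high; walls 7 mm, floor 7 mm thick, inside 70 x 70 mm, open upward; about 0.16 kg. Too wide to grasp across. Starts in the middle of the row, between good_box and neighbour. Origin: centre of its underside.
- reject_mid (a point): Centre of the volume of the lidless box, 17 mm above its origin.
- good_box: Square wooden box with its lid shut, loose, 84 x 84 x 45 mm high, small brass catch on its front (-x) face, about 0.24 kg. Too wide to grasp across. It starts at one end of the row, standing a little off the ledge. Origin: centre of its underside.
- neighbour: Square lidded wooden display box fixed to the shelf at the other end of the row (left or right), 84 x 84 x 55 mm high, with a flat amber striker (41 mm across, 7 mm thick) on its lid. Its axes are parallel to the shelf's and its back face is 1 mm off the ledge. Origin: centre of its underside.
- crate: Slatted wooden crate, open on top, fixed on the table close against the left or right end of the shelf; 250 (x) x 160 (y) x 80 mm high, walls and floor 7 mm; its rim is 10 mm below the shelf top. Axes parallel to the shelf's. Origin: centre of its underside.
- bell: Chrome push-button bell on a round base 72 mm across, 53 mm high, standing on the shelf in front of the row. Origin: centre of its underside. Leave it.
- powder_tin: Round plain metal powder tin, 72 mm across, 58 mm high, standing on the shelf in front of the row, on the other side from the bell. Origin: centre of its underside. Leave it.
- coin_tin: Round green enamel coin tin with a lid, 104 mm across, 104 mm high, on the table at the end of the shelf away from the crate. Origin: centre of its underside. Leave it.
Things that resemble listed ones, but are neither listed nor needed, are in the scene too. What is shaped like the good_box but blue or red is not meant.

How it is judged:
By the outcome, as a careful person would: the job done as asked, in the order asked, and still so for the second after the job is handed in, with the robot touching nothing.
It also fails if it takes over 72 s, if anything falls off the work surface, if the arm or the gripper's body presses on something with over 40 N, if the wrist force passes 120 N, or if a joint passes its speed limit or range.

## Working session

There is one attempt and no reset: what is moved stays moved. The work goes in short steps, Python scripts to look and compute and a shell command to move; the robot and the scene stay as the last step left them, time stands still between calls to the robot, and variables do not carry over. Pictures are saved under pics/ and viewed, at most 13 in all, crops included, and the job is handed in when it is done.

```bash
mkdir -p pics; ls; cat > h.py <<'E'
import numpy as np,cv2
from cell import status,get_image,ctrl,models
def pts(p,R=None,t=None):
    R=np.array(p["rotation"]) if R is None else R; t=np.array(p["position"]) if t is None else t
    z=p["z_map"]; v,u=np.mgrid[:480,:640]
    c=np.stack([(u-p["cx"])/p["fx"]*z,-(v-p["cy"])/p["fy"]*z,-z],-1)
    w=c@R.T+t; w[z==0]=np.nan
    return w
E
python3 - <<'E'
from h import *
s=status.read_state();print(s["clock"],s["eef_pos"],s["tool_rot"],s["width"])
a=get_image("top");b=get_image("scene")
print(a["position"],a["rotation"],{k:a[k] for k in a if k not in("color","z_map","position","rotation")})
im=np.hstack([a["color"],b["color"]])
cv2.imwrite("pics/top.png",a["color"][...,::-1]);cv2.imwrite("pics/scene.png",b["color"][...,::-1])
np.save("top.npy",pts(a));np.save("scene.npy",pts(b))
P=pts(a)
for n in["board","reject","good_box","neighbour","crate","bell","powder_tin","coin_tin"]:
    for d in models.boxes_of(a,n)[:3]:
        l,t,r,bb=[int(q) for q in d["rect"]]; c=P[(t+bb)//2,(l+r)//2]
        print(n,round(d["score"],2),[l,t,r,bb],c.round(0))
E
```

```text
pics
0.0 [ 151.10784214 -631.48562312  197.78227782] [-3.13969651e+00 -2.68220861e-05  2.34776161e-01] 85.42074396848163
[ 387.73969687  -12.6036044  1144.55306149] [ 0.23518602 -0.00210394 -1.52336057] {'fx': 497.7989735826649, 'fy': 497.7989735826649, 'cx': 313.7821381382108, 'cy': 237.06803445118058, 'shot': 1}Traceback (most recent call last):
  File "<stdin>", line 7, in <module>
  File "h.py", line 7, in pts
    w=c@R.T+t; w[z==0]=np.nan
      ~~~~~^~
ValueError: operands could not be broadcast together with shapes (480,640) (3,)
```

View pics/top.png

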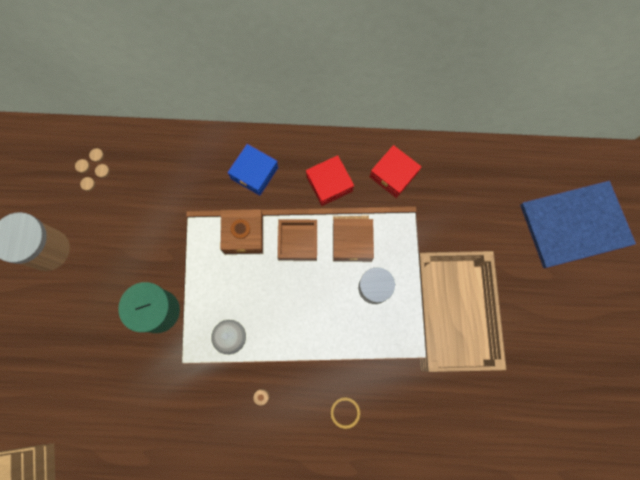

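View pics/scene.png

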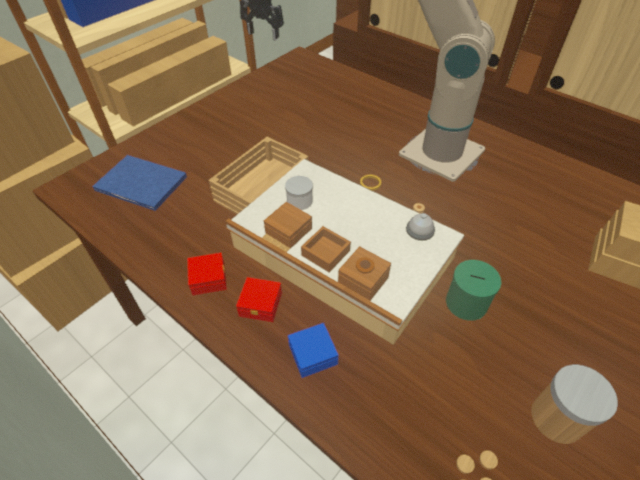

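The top view shows, from left (+y) to right, the neighbour (242,230), the reject (297,240) and the good box (353,240). The crate is on the right (-y), the powder tin at (377,285) in front of the good box, and the bell at (228,337). I plan to drag the reject toward the robot, then slide it -y along the front corridor into the crate.

```bash
sed -i 's/^import numpy.*/import numpy as np,cv2\nfrom scipy.spatial.transform import Rotation as Ro/; s/np.array(p\["rotation"\])/Ro.from_euler("xyz",p["rotation"]).as_matrix()/' h.py
cat >> h.py <<'E'
def rect(w,z0,z1,xy,r):
    m=(w[...,2]>z0)&(w[...,2]<z1)&(np.hypot(w[...,0]-xy[0],w[...,1]-xy[1])<r)
    q=w[m][:,:2].astype(np.float32); return cv2.minAreaRect(q),len(q)
E
python3 - <<'E'
from h import *
a=get_image("top");P=pts(a)
for n in["board","reject","good_box","neighbour","crate","bell","powder_tin","coin_tin"]:
    for d in models.boxes_of(a,n)[:2]:
        l,t,r,b=[int(q) for q in d["rect"]]
        print(n,round(d["score"],2),[l,t,r,b],P[(t+b)//2,(l+r)//2].round(0))
def px(u,v): return P[v,u]
for n,uv,z0,z1,r in[("neigh",(252,244),142,150,70),("reject",(280,240),118,130,62),("good",(353,240),128,140,62),("tin",(377,285),140,155,50),("bell",(228,337),100,150,50),("board",(300,310),86,94,400)]:
    print(n,px(*uv).round(),rect(P,z0,z1,px(*uv)[:2],r))
print(px(430,290),px(300,208),px(500,300))
E
```

```text
board 0.86 [181, 207, 427, 363] [535.  13.  89.]
reject 0.68 [275, 219, 315, 260] [632.  37.  96.]
good_box 0.9 [334, 216, 375, 262] [629. -87. 138.]
good_box 0.89 [367, 147, 419, 195] [ 819. -181.   45.]
neighbour 0.88 [221, 210, 261, 255] [628. 146. 154.]
crate 0.68 [416, 253, 505, 372] [ 501. -341.    9.]
bell 0.91 [211, 322, 246, 356] [413. 158. 132.]
powder_tin 0.82 [356, 266, 394, 305] [ 533. -131.  151.]
coin_tin 0.55 [118, 282, 180, 336] [467. 332. 104.]
coin_tin 0.5 [334, 216, 374, 261] [631. -87. 137.]
neigh [606. 123. 145.] (((633.677490234375, 149.75018310546875), (80.49861145019531, 83.3886947631836), 3.7280592918395996), 1036)
reject [621.  67. 129.] (((626.2680053710938, 68.5172119140625), (85.32704162597656, 108.45052337646484), 1.5808794498443604), 354)
good [627. -85. 136.] (((630.6074829101562, -85.09440612792969), (85.5406723022461, 83.7305679321289), 2.2359728813171387), 1609)
tin [ 533. -135.  149.] (((534.2186889648438, -134.78819274902344), (69.11996459960938, 70.19007873535156), 47.53071594238281), 990)
bell [417. 158. 133.] (((417.8962097167969, 162.26925659179688), (66.65682220458984, 66.94811248779297), 42.915096282958984), 802)
board [481.  19.  92.] (((532.2546997070312, 47.59918212890625), (310.366943359375, 563.081298828125), 3.989382028579712), 25851)
[ 548.16935754 -273.99164503    7.56785144] [730.73291842  34.25500114   3.58358791] [ 534.02268201 -436.74679608   -1.39487517]
```

```bash
python3 - <<'E'
from h import *
a=get_image("top");P=pts(a);Z=P[...,2];X=P[...,0];Y=P[...,1]
fit=lambda q:cv2.fitLine(np.array(q,np.float32),cv2.DIST_HUBER,0,.01,.01).ravel()
on=(abs(Z-90)<6)
f=[];e=[]
for u in range(200,420,4):
    v=np.where(on[300:,u])[0]
    if len(v): f.append(P[300+v.max(),u,:2])
for v in range(225,355,4):
    u=np.where(on[v,380:440])[0]
    if len(u): e.append(P[v,380+u.max(),:2])
for n,q in(("front",f),("end",e)):
    l=fit(q); print(n,l.round(3),np.degrees(np.arctan2(l[1],l[0])))
def edge(n,z0,z1,x0,x1,y0,y1):
    m=(Z>z0)&(Z<z1)&(X>x0)&(X<x1)&(Y>y0)&(Y<y1); q=P[m]
    print(n,cv2.minAreaRect(q[:,:2].astype(np.float32)),q.min(0).round(),q.max(0).round(),len(q))
edge("rej",118,130,570,678,-18,82)
edge("ledge",97,107,670,700,-200,250)
edge("crate",70,85,350,680,-420,-225)
cv2.imwrite("pics/z.png",cv2.resize(a["color"][200:380,175:435,::-1],None,fx=3,fy=3,interpolation=2))
E
```

```text
front [ 7.00000e-02 -9.98000e-01  3.80494e+02  7.33600e+00] -85.96461
end [ 9.97000e-01  7.10000e-02  5.43674e+02 -2.32157e+02] 4.0711174
rej ((627.468505859375, 33.01797103881836), (84.86643981933594, 83.02161407470703), 1.9717469215393066) [584. -10. 118.] [670.  75. 129.] 518
ledge ((687.3627319335938, 34.626312255859375), (24.684101104736328, 429.570068359375), 0.9413090944290161) [ 672. -180.   97.] [700. 249. 107.] 609
crate ((498.06103515625, -312.0098571777344), (250.21176147460938, 185.05929565429688), 3.8468761444091797) [ 369. -412.   70.] [ 628. -226.   85.] 1806
```

View pics/z.png

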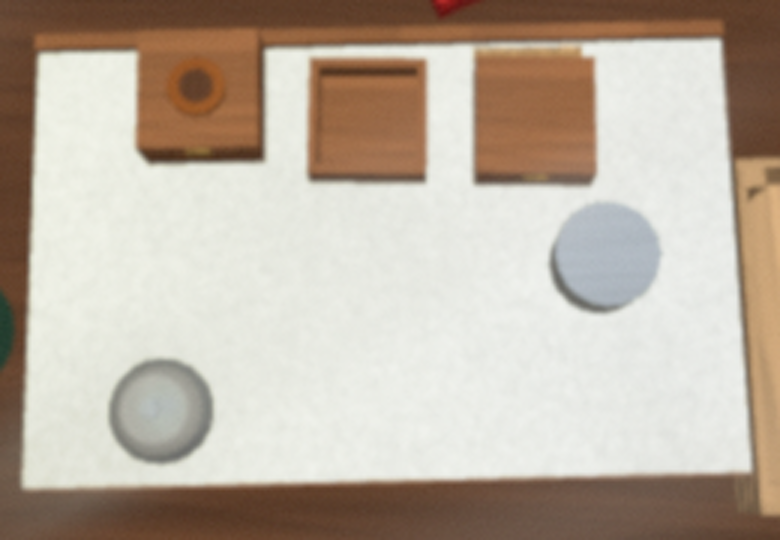

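The close-up agrees with the measurements: board yaw is about 0.070 rad, and the front corridor between the powder tin and the shelf edge is about 107 mm wide. Next I move above the reject.

```bash
python3 -m handwheel '[{"delta_pos":[2,2.7,0],"yaw":-0.08},{"delta_pos":[2,2.7,0],"yaw":-0.08},{"delta_pos":[2,2.7,0],"yaw":0},{"delta_pos":[2,2.7,0],"yaw":0},{"delta_pos":[2,2.7,0],"yaw":0},{"delta_pos":[2,2.7,0],"yaw":0},{"delta_pos":[2,2.7,0],"yaw":0},{"delta_pos":[2,2.7,0],"yaw":0},{"delta_pos":[2,2.7,0],"yaw":0},{"delta_pos":[2,2.7,0],"yaw":0}]' -0.5
python3 -m handwheel '[{"delta_pos":[2,2.7,0],"yaw":0},{"delta_pos":[2,2.7,0],"yaw":0},{"delta_pos":[2,2.7,0],"yaw":0},{"delta_pos":[2,2.7,0],"yaw":0},{"delta_pos":[2,2.7,0],"yaw":0},{"delta_pos":[2,2.7,0],"yaw":0},{"delta_pos":[2,2.7,0],"yaw":0},{"delta_pos":[2,2.7,0],"yaw":0},{"delta_pos":[2,2.7,0],"yaw":0},{"delta_pos":[2,2.7,0],"yaw":0}]'
```

```text
clock: 1.43
eef_pos: [352.1, -360.9, 199.0]
tool_rot: [3.141, -0.001, 0.075]
force: [0.1, -0.2, -0.4]
width: 21.2
gripper_force: 0.0
clock: 2.27
eef_pos: [552.2, -90.7, 198.9]
tool_rot: [3.141, -0.001, 0.075]
force: [0.8, -1.4, -0.2]
width: 21.5
gripper_force: 0.0
```

```bash
python3 -m handwheel '[{"delta_pos":[1.85,3.1,0],"yaw":0},{"delta_pos":[1.85,3.1,0],"yaw":0},{"delta_pos":[1.85,3.1,0],"yaw":0},{"delta_pos":[1.85,3.1,0],"yaw":0},{"delta_pos":[0,0,0],"yaw":0},{"delta_pos":[0,0,0],"yaw":0}]'
cat >> h.py <<'E'
def wrist():
    s=status.read_state(); p=get_image("wrist"); H=np.array(p["hand_eye"])
    R=Ro.from_euler("xyz",s["tool_rot"]).as_matrix()
    return p,pts(p,R@H[:3,:3],R@H[:3,3]+np.array(s["eef_pos"])),s
E
python3 - <<'E'
from h import *
p,W,s=wrist();cv2.imwrite("pics/w1.png",p["color"][...,::-1])
print(s["eef_pos"]);Z=W[...,2]
for n,a,b in(("124",119,129),("floor",94,101)):
    m=(Z>a)&(Z<b);print(n,cv2.minAreaRect(W[m][:,:2].astype(np.float32)),m.sum())
E
```

```text
clock: 2.77
eef_pos: [625.8, 35.1, 198.3]
tool_rot: [-3.14, -0.0, 0.08]
force: [0.5, -0.6, -0.4]
width: 21.6
gripper_force: 0.0
[625.79496968  35.09496828 198.29692501]
124 ((578.1808471679688, 11.410171508789062), (258.0924072265625, 322.1425476074219), 11.050018310546875) 7200
floor ((559.3445434570312, 31.22955322265625), (275.39642333984375, 430.6728210449219), 3.9954097270965576) 13726
```

View pics/w1.png

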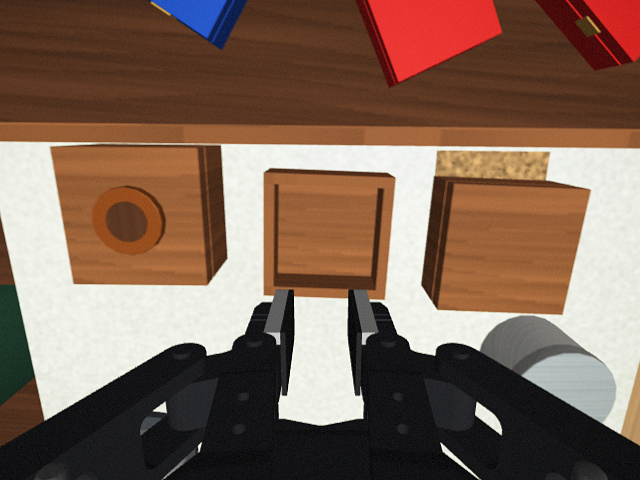

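The wrist view shows the reject at (329,235) between the lidded boxes. A cork-like strip lies behind the good box at (492,165), so I'll measure its height.

```bash
python3 - <<'E'
from h import *
p,W,s=wrist()
X,Y,Z=np.moveaxis(W,-1,0)
m=(Z>118)&(Z<130)&(abs(X-627)<60)&(abs(Y-33)<56)
print("rej",cv2.minAreaRect(W[m][:,:2].astype(np.float32)),m.sum())
print("cork",[W[165,u].round(1) for u in(450,490,540)],[W[v,490].round(1) for v in(140,148,153,158,172,180)], "board",W[160,330],W[320,430])
m=(Z>128)&(Z<140)&(abs(X-630)<62)&(abs(Y+85)<62)
print("good",cv2.minAreaRect(W[m][:,:2].astype(np.float32)),m.sum())
m=(Z>141)&(Z<149)&(abs(X-634)<62)&(abs(Y-149)<62)
print("neigh",cv2.minAreaRect(W[m][:,:2].astype(np.float32)),m.sum())
E
```

```text
rej ((626.3701782226562, 31.729877471923828), (84.62342834472656, 84.27518463134766), 2.2695107460021973) 5185
cork [array([677.1, -56.6,  89.5]), array([679.3, -84.7,  90.3]), array([ 682. , -120.5,   89.6])] [array([696.2, -76.8, 101.1]), array([691. , -82.6,  89.8]), array([687.6, -83.2,  90. ]), array([684.1, -83.9,  89.9]), array([674.4, -86.4,  88.6]), array([671.7, -72.1, 123.7])] board [674.13341929  29.0867051   90.17347143] [555.82814404 -60.51086555  90.54129143]
good ((619.37841796875, -93.69821166992188), (106.63526916503906, 100.83948516845703), 2.320070266723633) 17302
neigh ((634.7962036132812, 149.34967041015625), (84.39787292480469, 85.29293060302734), 4.277648448944092) 15918
```

The cork is a flat patch flush with the shelf. Next I lower the fingers into the reject and pull it by the inside of its front wall.

```bash
python3 -m handwheel '[{"delta_pos":[0.05,-0.3,-2.5],"yaw":0},{"delta_pos":[0,0,-2.5],"yaw":0},{"delta_pos":[0,0,-2],"yaw":0},{"delta_pos":[0,0,-1.2],"yaw":0},{"delta_pos":[0,0,-0.7],"yaw":0},{"delta_pos":[0,0,-0.5],"yaw":0},{"delta_pos":[0,0,0],"yaw":0}]'
python3 -m handwheel '[{"delta_pos":[-0.8,-0.06,0],"yaw":0},{"delta_pos":[-0.8,-0.06,0],"yaw":0},{"delta_pos":[-0.8,-0.06,0],"yaw":0},{"delta_pos":[-1,-0.07,0],"yaw":0},{"delta_pos":[-1,-0.07,0],"yaw":0},{"delta_pos":[-1,-0.07,0],"yaw":0}]'
```

```text
clock: 3.45
eef_pos: [625.6, 28.1, 104.5]
tool_rot: [3.141, 0.0, 0.074]
force: [-1.2, -0.2, 0.5]
width: 21.4
gripper_force: 0.0
clock: 3.95
eef_pos: [570.7, 24.9, 105.5]
tool_rot: [3.142, -0.001, 0.075]
force: [-0.0, -1.1, 0.4]
width: 21.4
gripper_force: 0.0
```

```bash
python3 -m handwheel '[{"delta_pos":[-1.4,-0.1,0],"yaw":0},{"delta_pos":[-1.6,-0.11,0],"yaw":0},{"delta_pos":[-1.8,-0.13,0],"yaw":0},{"delta_pos":[-1.8,-0.13,0],"yaw":0},{"delta_pos":[-1.8,-0.13,0],"yaw":0},{"delta_pos":[-1.8,-0.13,0],"yaw":0},{"delta_pos":[-1.8,-0.13,0],"yaw":0},{"delta_pos":[-1.6,-0.11,0],"yaw":0},{"delta_pos":[-1.2,-0.08,0],"yaw":0},{"delta_pos":[-0.9,-0.06,0],"yaw":0}]'
python3 -m handwheel '[{"delta_pos":[-0.5,-0.04,0],"yaw":0},{"delta_pos":[0,0,0],"yaw":0}]'
python3 - <<'E'
from h import *
a=get_image("top");cv2.imwrite("pics/t2.png",cv2.resize(a["color"][200:380,175:435,::-1],None,fx=2.5,fy=2.5))
p,W,s=wrist();X,Y,Z=np.moveaxis(W,-1,0);e=s["eef_pos"]
m=(Z>118)&(Z<130)&(abs(X-e[0])<90)&(abs(Y-e[1])<70)
print(e,cv2.minAreaRect(W[m][:,:2].astype(np.float32)),m.sum())
E
```

```text
clock: 4.78
eef_pos: [412.8, 13.7, 105.4]
tool_rot: [3.142, -0.0, 0.075]
force: [0.1, 0.7, -1.0]
width: 21.6
gripper_force: 0.0
clock: 4.95
eef_pos: [408.7, 13.4, 105.1]
tool_rot: [-3.142, 0.0, 0.075]
force: [0.9, -0.5, 1.1]
width: 21.5
gripper_force: 0.0
[409.94653119  13.45720966 105.07278573] ((0.0, 0.0), (0.0, 0.0), 0.0) 0
```

View pics/t2.png

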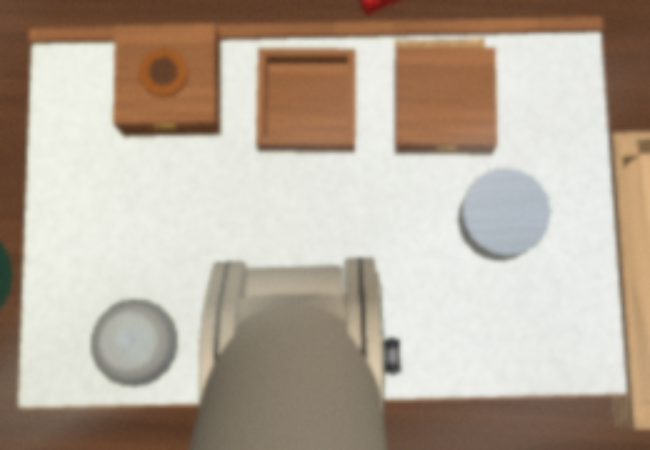

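The reject has not moved: it is still at (306,100) in this crop, so the fingers missed its wall. I'll compute where the tips really are relative to the TCP.

```bash
python3 - <<'E'
from h import *
p,W,s=wrist();H=np.array(p["hand_eye"]);print(H.round(3).tolist(),s["eef_pos"])
Hi=np.linalg.inv(H)
for t in([0,10,0],[0,10,-5],[0,10,-10],[0,10,-20],[-11,10,0],[11,10,0],[0,25,0]):
    c=Hi@np.array(t+[1.]);print(t,(p["cx"]+p["fx"]*c[0]/-c[2]).round(),(p["cy"]-p["fy"]*c[1]/-c[2]).round())
T=(W-np.array(s["eef_pos"]))@Ro.from_euler("xyz",s["tool_rot"]).as_matrix()
m=(abs(T[...,1])<60)&(T[...,2]<8)&(T[...,2]>-40)&(abs(T[...,0])<40)
print("finger pts",T[m].min(0),T[m].max(0),m.sum())
for u,v in((283,295),(283,310),(360,295),(275,330)):print(T[v,u].round(1))
cv2.imwrite("pics/w2.png",p["color"][...,::-1])
a=get_image("top");P=pts(a);X,Y,Z=np.moveaxis(P,-1,0)
for x in range(575,680,6):
    m=(abs(X-x)<2)&(abs(Y-33)<15);print(x,np.nanmedian(Z[m]).round(1),end="; ")
E
```

```text
[[-0.0, 0.962, 0.272, 68.111], [1.0, -0.0, 0.001, 0.507], [0.001, 0.272, -0.962, -174.63], [0.0, 0.0, 0.0, 1.0]] [410.64652526  13.56117575 105.01172679]
[0, 10, 0] 341.0 280.0
[0, 10, -5] 341.0 284.0
[0, 10, -10] 342.0 288.0
[0, 10, -20] 343.0 297.0
[-11, 10, 0] 341.0 301.0
[11, 10, 0] 341.0 258.0
[0, 25, 0] 372.0 280.0
finger pts [-11.47115029 -22.71618288 -39.98709358] [ 11.15273046  22.72485555 -31.04089791] 349
[ 11.  -13.3 -43.2]
[ 10.3 -12.3 -54.2]
[ 10.6  14.8 -42.2]
[ 10.6 -13.4 -68.4]
575 90.1; 581 90.8; 587 112.7; 593 124.9; 599 98.0; 605 97.5; 611 96.8; 617 97.1; 623 97.1; 629 97.0; 635 96.5; 641 97.0; 647 97.7; 653 98.5; 659 97.1; 665 121.3; 671 119.0; 677 92.4;
```

View pics/w2.png

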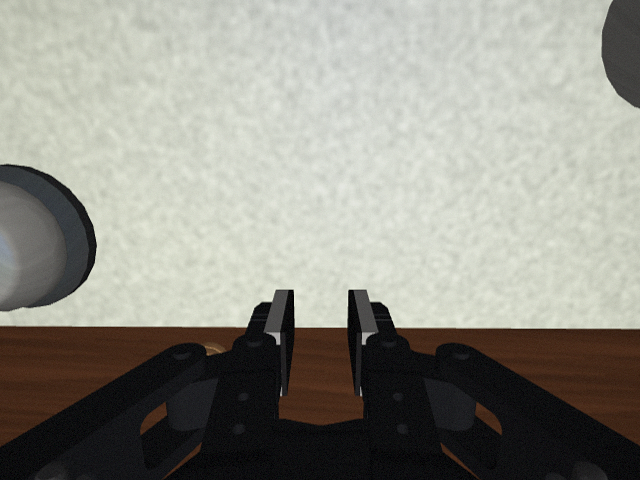

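The wrist view (pads at (283,340) and (360,340)) and its depth put the finger ends about 31 mm behind the nominal TCP, so they passed over the wall. I'll measure again with the fingers shut.

```bash
python3 -m handwheel '[{"delta_pos":[0,0,0],"yaw":0},{"delta_pos":[0,0,0],"yaw":0},{"delta_pos":[0,0,0],"yaw":0},{"delta_pos":[0,0,0],"yaw":0},{"delta_pos":[0,0,0],"yaw":0}]' -1
cat > tip.py <<'E'
from h import *
p,W,s=wrist()
T=(W-np.array(s["eef_pos"]))@Ro.from_euler("xyz",s["tool_rot"]).as_matrix()
m=(abs(T[...,1])<60)&(T[...,2]<8)&(T[...,2]>-70)&(abs(T[...,0])<40)&(W[...,2]>95)
z=T[m][:,2];print(s["eef_pos"],s["width"],"max tool z of fingers",np.sort(z)[-30::6].round(1))
q=T[m][z>z.max()-12];print(q.min(0),q.max(0))
E
python3 tip.py
```

```text
clock: 5.57
eef_pos: [409.8, 13.4, 104.6]
tool_rot: [3.142, 0.0, 0.075]
force: [-0.4, 0.4, -0.1]
width: 0.3
gripper_force: 0.0
[409.80104506  13.42428104 104.6440356 ] 0.31419092632788254 max tool z of fingers [-36.6 -36.3 -36.2 -36.2 -35.7]
[  5.82350059 -13.23494884 -46.75189275] [ 11.17373607  13.80522492 -34.75388429]
```

```bash
python3 -m handwheel '[{"delta_pos":[0,0,-0.5],"yaw":0},{"delta_pos":[0,0,-0.5],"yaw":0},{"delta_pos":[0,0,0],"yaw":0}]' ; python3 -m handwheel '[{"delta_pos":[0,0,-0.3],"yaw":0},{"delta_pos":[0,0,-0.1],"yaw":0},{"delta_pos":[0,0,0],"yaw":0}]';python3 -m handwheel '[{"delta_pos":[0,0,-0.2],"yaw":0},{"delta_pos":[0,0,0],"yaw":0}]'
```

```text
clock: 5.87
eef_pos: [409.1, 13.4, 93.8]
tool_rot: [-3.142, 0.002, 0.075]
force: [-0.2, -0.2, 0.6]
width: -0.3
gripper_force: 0.0
clock: 6.12
eef_pos: [409.5, 13.4, 90.4]
tool_rot: [3.142, 0.001, 0.075]
force: [-0.7, -0.7, 0.3]
width: 0.3
gripper_force: 0.0
clock: 6.28
eef_pos: [409.7, 13.4, 88.5]
tool_rot: [3.142, 0.0, 0.075]
force: [-0.4, 0.3, 0.6]
width: -0.0
gripper_force: 0.0
```

```bash
for i in 1 2 3; do python3 -m handwheel '[{"delta_pos":[0,0,-0.3],"yaw":0},{"delta_pos":[0,0,-0.3],"yaw":0}]' | egrep "eef|force: \["; done; python3 tip.py
```

```text
eef_pos: [409.9, 13.4, 82.6]
force: [0.0, 0.4, 0.2]
eef_pos: [409.7, 13.4, 76.4]
force: [0.0, 0.7, 0.4]
eef_pos: [409.7, 13.4, 70.3]
force: [-0.0, -0.4, -0.6]
[409.71105533  13.42270245  70.33637305] 0.030436717318616077 max tool z of fingers [-36.4 -36.3 -36.1 -36.  -35.8]
[  5.77618664 -13.14615615 -47.25721292] [ 11.1963915   13.81875349 -35.26816957]
```

```bash
for i in 1 2 3; do python3 -m handwheel '[{"delta_pos":[0,0,-0.2],"yaw":0},{"delta_pos":[0,0,-0.1],"yaw":0}]' | egrep "eef|force: \["; done
```

```text
eef_pos: [409.7, 13.4, 67.5]
force: [-0.1, -0.4, 0.2]
eef_pos: [409.7, 13.4, 64.5]
force: [0.3, -0.3, 0.1]
eef_pos: [409.7, 13.4, 61.5]
force: [-0.1, -0.2, 0.2]
```

```bash
python3 -m handwheel '[{"delta_pos":[0,0,-0.1],"yaw":0},{"delta_pos":[0,0,-0.1],"yaw":0}]' | egrep "eef|force: \["
```

```text
eef_pos: [409.7, 13.4, 59.6]
force: [1.0, 0.1, -0.3]
```

```bash
python3 - <<'E'
from h import *
p,W,s=wrist()
T=(W-np.array(s["eef_pos"]))@Ro.from_euler("xyz",s["tool_rot"]).as_matrix()
for u,v in((320,440),(320,470),(240,440),(200,440),(180,350),(450,355),(100,440)):print(u,v,T[v,u].round(1))
E
python3 -m handwheel '[{"delta_pos":[0,0,3],"yaw":0},{"delta_pos":[0,0,4],"yaw":0},{"delta_pos":[0,0,4],"yaw":0},{"delta_pos":[0,0,3],"yaw":0}]' -0.5 | egrep "eef|width"
```

```text
320 440 [  10.8    0.3 -112.3]
320 470 [  10.5    0.3 -118.9]
240 440 [  16.5  -13.6 -118.6]
200 440 [ -8.8 -30.9 -91. ]
180 350 [-19.1 -58.  -30.7]
450 355 [ 12.   34.2 -84.3]
100 440 [  12.4  -41.  -114.1]
eef_pos: [410.1, 13.4, 202.4]
width: 21.6
```

The whole gripper, fingers and body, sits about 35 mm above the nominal TCP. I'll command 35 mm lower and redo the drag.

```bash
python3 -m handwheel '[{"delta_pos":[3.6,0.3,-1],"yaw":0},{"delta_pos":[3.6,0.3,-1],"yaw":0},{"delta_pos":[3.6,0.3,-1],"yaw":0},{"delta_pos":[3.6,0.3,-1],"yaw":0},{"delta_pos":[3.6,0.3,-1],"yaw":0},{"delta_pos":[3.6,0.3,-1],"yaw":0},{"delta_pos":[0,0,-2],"yaw":0},{"delta_pos":[0,0,-1],"yaw":0},{"delta_pos":[0,0,0],"yaw":0}]' | egrep "eef|force: \["
python3 - <<'E'
from h import *
p,W,s=wrist();X,Y,Z=np.moveaxis(W,-1,0)
m=(Z>118)&(Z<130)&(abs(X-627)<60)&(abs(Y-33)<56)
T=(W-np.array(s["eef_pos"]))@Ro.from_euler("xyz",s["tool_rot"]).as_matrix()
m&=T[...,2]>-20
print(s["eef_pos"],cv2.minAreaRect(W[m][:,:2].astype(np.float32)))
E
```

```text
eef_pos: [622.6, 31.2, 106.6]
force: [-1.7, -0.3, 0.4]
[622.58500352  31.22049537 106.58061894] ((626.2760620117188, 31.664541244506836), (84.8966064453125, 84.6210708618164), 2.371826171875)
```

```bash
python3 -m handwheel '[{"delta_pos":[0.3,0,-1.2],"yaw":0},{"delta_pos":[0,0,-1.2],"yaw":0},{"delta_pos":[0,0,-0.7],"yaw":0},{"delta_pos":[0,0,-0.4],"yaw":0},{"delta_pos":[0,0,0],"yaw":0}]'| egrep "eef|force: \["
python3 -m handwheel '[{"delta_pos":[-0.8,-0.06,0],"yaw":0},{"delta_pos":[-0.8,-0.06,0],"yaw":0},{"delta_pos":[-0.8,-0.06,0],"yaw":0},{"delta_pos":[-1,-0.07,0],"yaw":0},{"delta_pos":[-1,-0.07,0],"yaw":0},{"delta_pos":[-1,-0.07,0],"yaw":0},{"delta_pos":[-1,-0.07,0],"yaw":0}]'| egrep "eef|force: \["
```

```text
eef_pos: [627.7, 31.3, 73.6]
force: [-0.4, -0.3, -0.1]
eef_pos: [564.0, 26.7, 75.4]
force: [-0.4, 0.1, -0.6]
```

```bash
cat > rej.py <<'E'
from h import *
p,W,s=wrist();e=np.array(s["eef_pos"])
T=(W-e)@Ro.from_euler("xyz",s["tool_rot"]).as_matrix()
d=W-e
m=(W[...,2]>115)&(W[...,2]<130)&(abs(d[...,0])<110)&(abs(d[...,1])<75)&~((abs(T[...,1])<40)&(abs(T[...,0])<16))
r=cv2.minAreaRect(W[m][:,:2].astype(np.float32)) if m.sum() else None
print(s["clock"],e.round(1),r,W[m].min(0).round(),W[m].max(0).round())
E
python3 rej.py
```

```text
9.6833 [564.   26.7  75.4] ((599.7764892578125, 8.098274230957031), (96.41445922851562, 147.02145385742188), 20.872739791870117) [545. -47. 115.] [671.  75. 130.]
```

```bash
python3 -m handwheel '[{"delta_pos":[-1.4,-0.1,0],"yaw":0},{"delta_pos":[-1.6,-0.11,0],"yaw":0},{"delta_pos":[-1.8,-0.13,0],"yaw":0},{"delta_pos":[-1.8,-0.13,0],"yaw":0},{"delta_pos":[-1.8,-0.13,0],"yaw":0},{"delta_pos":[-1.8,-0.13,0],"yaw":0},{"delta_pos":[-1.8,-0.13,0],"yaw":0},{"delta_pos":[-1.6,-0.11,0],"yaw":0},{"delta_pos":[-1.2,-0.08,0],"yaw":0},{"delta_pos":[-0.8,-0.06,0],"yaw":0}]' >/dev/null
python3 -m handwheel '[{"delta_pos":[-0.4,-0.03,0],"yaw":0},{"delta_pos":[0,0,0],"yaw":0}]'|egrep "eef|force: \["; python3 rej.py
```

```text
eef_pos: [404.3, 15.4, 75.0]
force: [-0.1, 0.1, -0.2]
10.7333 [404.3  15.4  75. ] ((426.8395080566406, 18.736661911010742), (84.55162048339844, 84.77932739257812), 4.259880065917969) [384. -25. 115.] [472.  64. 126.]
```

The reject is now in the front corridor, square to the shelf (4.3°). I centre the fingers in it and drag -y.

```bash
python3 -m handwheel '[{"delta_pos":[1.2,0.1,0],"yaw":0},{"delta_pos":[1,0.1,0],"yaw":0},{"delta_pos":[0,0,0],"yaw":0},{"delta_pos":[0.05,-0.7,0],"yaw":0},{"delta_pos":[0.06,-0.8,0],"yaw":0},{"delta_pos":[0.07,-1,0],"yaw":0},{"delta_pos":[0.08,-1.2,0],"yaw":0},{"delta_pos":[0.11,-1.5,0],"yaw":0},{"delta_pos":[0.13,-1.8,0],"yaw":0},{"delta_pos":[0.13,-1.8,0],"yaw":0}]'|egrep "eef|force: \["; python3 rej.py
python3 -m handwheel '[{"delta_pos":[0.13,-1.8,0],"yaw":0},{"delta_pos":[0.13,-1.8,0],"yaw":0},{"delta_pos":[0.13,-1.8,0],"yaw":0},{"delta_pos":[0.13,-1.8,0],"yaw":0},{"delta_pos":[0.13,-1.8,0],"yaw":0},{"delta_pos":[0.11,-1.5,0],"yaw":0},{"delta_pos":[0.08,-1.2,0],"yaw":0},{"delta_pos":[0.07,-1,0],"yaw":0},{"delta_pos":[0.05,-0.7,0],"yaw":0},{"delta_pos":[0,0,0],"yaw":0}]'|egrep "eef|force: \["; python3 rej.py
```

```text
eef_pos: [431.9, -71.8, 74.6]
force: [-0.7, 1.2, -0.5]
11.6167 [431.9 -71.8  74.6] ((456.5646667480469, -81.81160736083984), (104.33251953125, 138.42897033691406), 39.64693832397461) [ 391. -134.  115.] [541. -16. 130.]
eef_pos: [442.2, -206.4, 74.6]
force: [0.5, 0.0, -0.0]
12.5 [ 442.2 -206.4   74.6] ((466.1180114746094, -188.46835327148438), (135.18905639648438, 92.89533996582031), 48.32762145996094) [ 402. -238.  115.] [ 546. -144.  130.]
```

```bash
python3 -m handwheel '[{"delta_pos":[0.06,-0.8,0],"yaw":0},{"delta_pos":[0.06,-0.8,0],"yaw":0},{"delta_pos":[0.04,-0.6,0],"yaw":0},{"delta_pos":[0,0,0],"yaw":0},{"delta_pos":[-0.02,0.5,0.5],"yaw":0},{"delta_pos":[0,0,2.5],"yaw":0},{"delta_pos":[0,0,3],"yaw":0},{"delta_pos":[0,0,2],"yaw":0},{"delta_pos":[0,0,0],"yaw":0}]'|egrep "eef|force: \["
python3 - <<'E'
from h import *
p,W,s=wrist();cv2.imwrite("pics/w3.png",p["color"][...,::-1]);X,Y,Z=np.moveaxis(W,-1,0)
ex=np.array([.9975,.0703]);A=W[...,:2]@ex-540;B=W[...,:2]@[-.0703,.9975]+19.8
T=(W-np.array(s["eef_pos"]))@Ro.from_euler("xyz",s["tool_rot"]).as_matrix()
for n,m in(("rej",(Z>116)&(Z<130)&(A<-62)),("tin",(Z>142)&(Z<153)&(A>-60))):
    m&=T[...,2]>-20
    print(n,m.sum(),cv2.minAreaRect(np.stack([A[m],B[m]],-1).astype(np.float32)))
E
```

```text
eef_pos: [446.8, -221.9, 158.8]
force: [-0.1, -0.1, -0.6]
rej 6216 ((-113.29557800292969, -229.12496948242188), (84.47174072265625, 84.48788452148438), 0.15099866688251495)
tin 21101 ((-20.39757537841797, -153.57501220703125), (72.1971206665039, 64.67449188232422), 89.9172134399414)
```

View pics/w3.png

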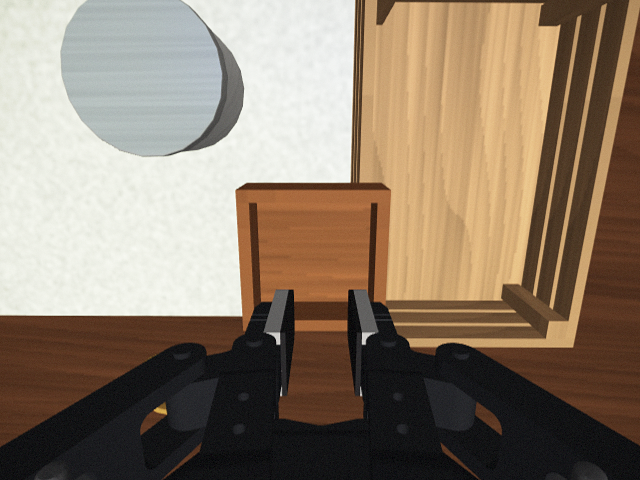

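The wrist view shows the reject at (313,255) overhanging the shelf end by about 21 mm in front of the crate, with the tin undisturbed. I'll move behind it, turn the fingers and push.

```bash
python3 -c "
from h import *
print(np.round(status.read_state()['qpos'],2))"
python3 -m handwheel '[{"delta_pos":[-0.1,1.5,1],"yaw":0.12},{"delta_pos":[-0.1,1.5,0],"yaw":0.12},{"delta_pos":[-0.1,1.5,0],"yaw":0.12},{"delta_pos":[-0.1,1.5,0],"yaw":0.12},{"delta_pos":[-0.1,1.3,0],"yaw":0.12},{"delta_pos":[0,0,0],"yaw":0.12},{"delta_pos":[0,0,0],"yaw":0.12}]' -0.05|egrep "eef|rot"
python3 -c "
from h import *
print(np.round(status.read_state()['qpos'],2))"
```

```text
[ 0.45  0.47 -0.06  1.98  0.04  0.68 -1.13]
eef_pos: [438.2, -146.8, 164.0]
tool_rot: [-3.14, 0.0, 0.923]
[ 0.48  0.43 -0.31  2.05  0.2   0.69 -0.6 ]
```

```bash
python3 -m handwheel '[{"delta_pos":[0,0,0],"yaw":0.12},{"delta_pos":[0,0,0],"yaw":0.12},{"delta_pos":[0,0,0],"yaw":0.12},{"delta_pos":[0,0,0],"yaw":0.12},{"delta_pos":[0,0,0],"yaw":0.12},{"delta_pos":[0,0,0],"yaw":0.12},{"delta_pos":[0,0,0],"yaw":0}]' |egrep "eef|rot"
python3 -m handwheel '[{"delta_pos":[0,0,-2.5],"yaw":0},{"delta_pos":[0,0,-2.5],"yaw":0},{"delta_pos":[0,0,-2],"yaw":0},{"delta_pos":[0,0,-1],"yaw":0},{"delta_pos":[0,0,-0.7],"yaw":0},{"delta_pos":[0,0,0],"yaw":0}]' |egrep "eef|rot|force"
```

```text
eef_pos: [438.2, -147.9, 163.9]
tool_rot: [-3.14, -0.002, 1.638]
eef_pos: [437.8, -147.9, 76.3]
tool_rot: [-3.139, -0.001, 1.633]
force: [0.8, -0.9, 0.8]
gripper_force: 0.0
```

```bash
python3 -m handwheel '[{"delta_pos":[0.05,-0.7,0],"yaw":0},{"delta_pos":[0.06,-0.8,0],"yaw":0},{"delta_pos":[0.09,-1.2,0],"yaw":0},{"delta_pos":[0.12,-1.7,0],"yaw":0},{"delta_pos":[0.15,-2.1,0],"yaw":0},{"delta_pos":[0.15,-2.1,0],"yaw":0},{"delta_pos":[0.12,-1.7,0],"yaw":0},{"delta_pos":[0,0,0],"yaw":0}]' |egrep "eef|force"
python3 -m handwheel '[{"delta_pos":[0,0,3],"yaw":0},{"delta_pos":[0,0,4],"yaw":0},{"delta_pos":[0,0,3],"yaw":0},{"delta_pos":[-0.2,4,0],"yaw":0},{"delta_pos":[-0.2,4,0],"yaw":0},{"delta_pos":[0,0,0],"yaw":0}]' |egrep "eef|force"
python3 - <<'E'
from h import *
a=get_image("top");cv2.imwrite("pics/t3.png",cv2.resize(a["color"][200:380,175:525,::-1],None,fx=2.2,fy=2.2))
E
```

```text
eef_pos: [446.6, -257.6, 78.5]
force: [-0.0, -0.8, 0.1]
gripper_force: 0.0
eef_pos: [442.6, -163.8, 179.5]
force: [0.4, 0.9, 0.0]
gripper_force: 0.0
```

View pics/t3.png

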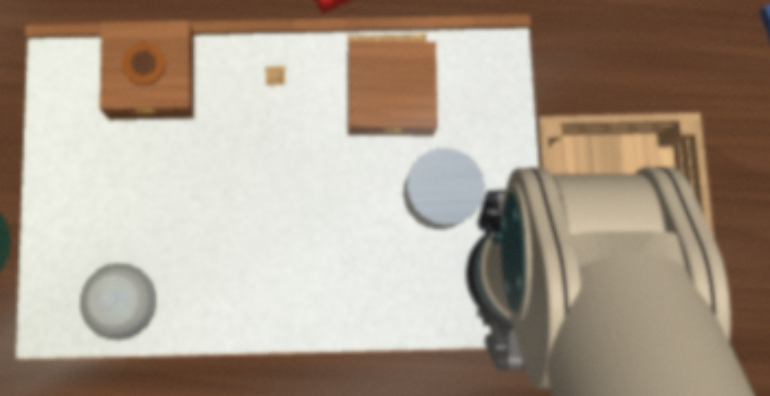

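The top view shows the reject gone from the shelf, and a small cork-coloured square at (275,75) in the gap where it stood. I'll check the crate and that square's height.

```bash
python3 - <<'E'
from h import *
a=get_image("top");P=pts(a);b=get_image("scene");S=pts(b)
u,v=175+275/2.2,200+75/2.2;u,v=round(u),round(v)
print("chip",P[v-5:v+6,u-6:u+7,2].round(1)); print(P[v,u].round(1))
m=(S[...,1]<-240)&(S[...,1]>-420)&(S[...,0]>360)&(S[...,0]<640)&(S[...,2]>12)&(S[...,2]<90)
A=S[...,:2]@[.9975,.0703]-540;B=S[...,:2]@[-.0703,.9975]+19.8
print(models.boxes_of(b,"reject")[:2])
i=(A>-175)&(A<45)&(B<-265)&(B>-400)&(S[...,2]<90)
h,_,_=np.histogram2d(A[i],B[i],bins=[np.arange(-180,60,15),np.arange(-405,-260,12)],weights=S[i][:,2]);c,_,_=np.histogram2d(A[i],B[i],bins=[np.arange(-180,60,15),np.arange(-405,-260,12)])
print((h/np.maximum(c,1)).round())
cv2.imwrite("pics/s2.png",cv2.resize(b["color"][130:330,190:490,::-1],None,fx=2.6,fy=2.6))
E
```

```text
chip [[91.7 88.8 88.7 92.  93.5 91.7 88.5 89.3 88.7 90.6 88.8 92.8 91. ]
 [93.9 91.6 90.1 90.9 88.2 92.8 90.1 90.2 91.7 91.7 90.5 91.3 92.1]
 [93.9 88.8 92.  92.3 89.7 95.  91.8 90.1 90.4 91.9 92.7 89.4 92.2]
 [91.9 95.7 95.4 90.5 94.9 96.5 93.5 88.  91.1 91.7 92.  91.2 89.8]
 [90.9 90.2 91.9 89.4 92.6 92.  89.9 88.4 91.2 90.9 89.8 93.1 88.6]
 [89.5 93.1 89.2 89.6 92.2 93.3 89.6 89.7 90.7 92.3 90.2 89.6 91.8]
 [89.7 88.9 90.  93.  88.4 94.6 90.3 88.3 88.4 91.  92.6 92.7 90.4]
 [91.6 91.  90.3 90.2 88.  93.7 88.4 93.3 92.8 91.1 91.5 91.7 90.4]
 [93.7 90.8 95.  91.9 91.8 92.5 91.1 87.4 91.5 92.2 87.9 91.1 90.1]
 [90.2 94.3 94.9 92.  90.1 87.1 91.  89.  90.2 89.8 92.3 89.8 92.7]
 [89.4 91.  89.7 94.1 90.  90.1 88.4 89.5 86.7 87.8 89.1 93.9 92.4]]
[645.8  27.5  89.6]
[{'rect': [267.1, 154.0, 292.9, 183.4], 'score': 0.67}]
[[40. 56.  0.  0.  0.  0.  0.  0.  0.  0. 74. 76.]
 [ 6.  0.  0.  0.  0.  0.  0. 88. 88. 88. 75.  0.]
 [ 6.  5.  0.  0.  0.  0.  0. 88. 88. 88. 77. 76.]
 [ 7.  6.  5.  0.  0.  0.  0. 87. 88. 89. 73. 77.]
 [ 6.  5.  5.  4.  0.  0.  0. 88. 89. 78. 75.  0.]
 [ 6.  6.  7.  6.  6.  7.  0. 88. 89. 75. 72. 77.]
 [ 5.  4.  6.  5.  6.  5. 11. 88. 88. 73. 75.  0.]
 [ 6.  6.  5.  5.  6.  6.  6. 54. 63. 69. 61. 76.]
 [ 6.  6.  5.  5.  6.  5.  6.  0.  0.  0.  0.  0.]
 [ 5.  6.  5.  6.  6.  6.  6.  0.  0.  0.  0.  0.]
 [ 6.  5.  5.  6.  6.  5.  6.  8.  0.  0.  0.  0.]
 [ 5.  6.  7.  6.  5.  6.  0.  0.  0.  0.  0.  0.]
 [ 9.  7.  6.  0.  8.  8.  0.  0.  0.  0.  0. 76.]
 [ 0.  0.  0.  0.  0.  0.  0.  0.  0.  0.  0.  0.]
 [72.  0.  0.  0.  0.  0.  0.  0.  0.  0. 78. 78.]]
```

View pics/s2.png

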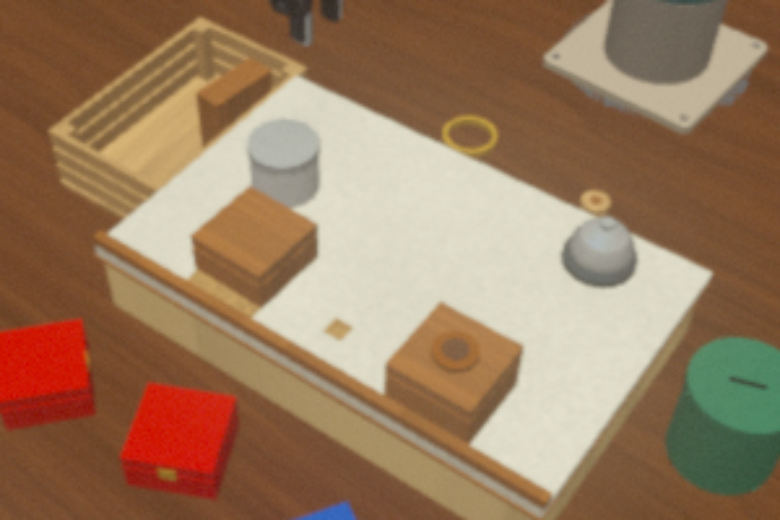

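The scene view shows the reject inside the crate at (235,100), standing on its side with its top about 8 mm above the rim. The cork square is flush with the shelf. I'll nudge the box so it lies down.

```bash
python3 -m handwheel '[{"delta_pos":[0,-3,-1],"yaw":0},{"delta_pos":[0,-3,-2],"yaw":0},{"delta_pos":[-0.2,-3,-2],"yaw":0},{"delta_pos":[-0.2,0,-2],"yaw":0},{"delta_pos":[0,0,-2],"yaw":0},{"delta_pos":[0,0,0],"yaw":0}]' |egrep "eef|force: "
python3 - <<'E'
from h import *
p,W,s=wrist();T=(W-np.array(s["eef_pos"]))@Ro.from_euler("xyz",s["tool_rot"]).as_matrix()
A=W[...,:2]@[.9975,.0703]-540;B=W[...,:2]@[-.0703,.9975]+19.8;Z=W[...,2]
e=np.array(s["eef_pos"]);print(e,"A",e[:2]@[.9975,.0703]-540,"B",e[:2]@[-.0703,.9975]+19.8)
m=(Z>80)&(Z<100)&(B<-270)&(B>-400)&(T[...,2]>-25);print(m.sum(),cv2.minAreaRect(np.stack([A[m],B[m]],-1).astype(np.float32)),Z[m].max(),np.percentile(B[m],[1,50,99]))
m=(Z>70)&(Z<84)&(B<-250)&(B>-290)&(A>-60)&(A<40);print("rim",np.percentile(B[m],[3,50,97]) if m.sum() else 0,Z[m].mean())
E
```

```text
eef_pos: [435.1, -262.6, 84.3]
force: [0.5, 0.5, 0.3]
gripper_force: 0.0
[ 435.13847796 -262.63585839   84.26239707] A -124.41266907713884 B -272.76950374047703
8327 ((-131.55587768554688, -295.4558410644531), (44.243614196777344, 121.75559997558594), 85.70459747314453) 92.72525281927332 [-317.09765783 -295.6172024  -276.18812239]
rim [-264.88568481 -260.29746922 -257.89781651] 77.93285912517851
```

```bash
python3 -m handwheel '[{"delta_pos":[0,0.85,0],"yaw":0},{"delta_pos":[0,0,-1],"yaw":0},{"delta_pos":[0,0,-0.9],"yaw":0},{"delta_pos":[0,0,0],"yaw":0}]' |egrep "eef|force: "
python3 -m handwheel '[{"delta_pos":[0,0,-0.5],"yaw":0},{"delta_pos":[0,0,-0.4],"yaw":0},{"delta_pos":[0,0,0],"yaw":0}]' |egrep "eef|force: "
python3 -m handwheel '[{"delta_pos":[0,0,-0.4],"yaw":0},{"delta_pos":[0,0,0],"yaw":0}]' |egrep "eef|force: "
```

```text
eef_pos: [437.9, -252.6, 67.8]
force: [0.5, -0.8, 0.2]
gripper_force: 0.0
eef_pos: [438.1, -253.0, 59.1]
force: [-0.9, -0.6, -0.3]
gripper_force: 0.0
eef_pos: [438.2, -253.1, 55.3]
force: [-0.3, 0.1, 1.2]
gripper_force: 0.0
```

```bash
python3 -m handwheel '[{"delta_pos":[0,0,-0.3],"yaw":0},{"delta_pos":[0,0,0],"yaw":0}]' |egrep "eef|force: "
python3 -m handwheel '[{"delta_pos":[0.05,-0.8,0],"yaw":0},{"delta_pos":[0.06,-0.8,0],"yaw":0},{"delta_pos":[0.06,-0.8,0],"yaw":0},{"delta_pos":[0.06,-0.8,0],"yaw":0},{"delta_pos":[0.06,-0.8,0],"yaw":0},{"delta_pos":[0.06,-0.8,0],"yaw":0},{"delta_pos":[0,0,0],"yaw":0}]' |egrep "eef|force: "
python3 -m handwheel '[{"delta_pos":[0,0,3],"yaw":0},{"delta_pos":[0,0,4],"yaw":0},{"delta_pos":[0,0,4],"yaw":0},{"delta_pos":[0,0,2],"yaw":0},{"delta_pos":[0,0,0],"yaw":0}]' |egrep "eef|force: "
python3 - <<'E'
from h import *
p,W,s=wrist();T=(W-np.array(s["eef_pos"]))@Ro.from_euler("xyz",s["tool_rot"]).as_matrix()
A=W[...,:2]@[.9975,.0703]-540;B=W[...,:2]@[-.0703,.9975]+19.8;Z=W[...,2]
i=(A>-180)&(A<55)&(B<-268)&(B>-408)&(T[...,2]>-25);bb=[np.arange(-180,60,15),np.arange(-408,-260,12)]
h,_,_=np.histogram2d(A[i],B[i],bins=bb,weights=Z[i]);c,_,_=np.histogram2d(A[i],B[i],bins=bb)
print((h/np.maximum(c,1)).round())
E
```

```text
eef_pos: [438.3, -253.0, 52.4]
force: [0.2, -0.2, -0.5]
gripper_force: 0.0
eef_pos: [441.9, -303.8, 52.7]
force: [0.3, -0.4, 0.3]
gripper_force: 0.0
eef_pos: [445.2, -302.3, 187.5]
force: [0.9, 0.4, 0.3]
gripper_force: 0.0
[[ 6.  6.  6.  6.  6.  6.  6.  6.  6.  6. 29. 58.]
 [39. 37. 37. 34. 31. 30. 27. 13.  6.  6.  6.  6.]
 [40. 40. 40. 40. 40. 40. 40. 17.  6.  6.  6.  6.]
 [40. 40. 40. 40. 40. 40. 40. 16.  6.  6.  6.  6.]
 [40. 40. 40. 40. 40. 40. 40. 15.  6.  6.  6.  6.]
 [40. 40. 40. 40. 40. 40. 36. 12.  6.  6.  6.  6.]
 [40. 40. 40. 40. 40. 40. 33.  6.  6.  6.  6.  6.]
 [ 6.  6.  6.  8.  9. 11. 13.  6.  6.  6.  6.  6.]
 [ 6.  6.  6.  6.  6.  6.  6.  6.  6.  6.  6.  6.]
 [ 6.  6.  6.  6.  6.  6.  6.  6.  6.  6.  6.  6.]
 [ 6.  6.  6.  6.  6.  6.  6.  6.  6.  6.  6.  6.]
 [ 6.  6.  6.  6.  6.  6.  6.  6.  6.  6.  6.  6.]
 [ 6.  6.  6.  6.  6.  6.  6.  6.  6.  6.  6.  6.]
 [ 6.  6.  6.  6.  6.  6.  6.  6.  6.  6.  6.  6.]
 [47.  6.  6.  6.  6.  6.  6.  6.  6.  6. 32. 51.]]
```

The reject now lies flat inside the crate with its top at 40 mm, below the rim. Next I move behind the good box on its -y side.

```bash
python3 -m handwheel '[{"delta_pos":[2.7,2.1,0],"yaw":0},{"delta_pos":[2.7,2.1,0],"yaw":0},{"delta_pos":[2.7,2.1,0],"yaw":0},{"delta_pos":[2.7,2.1,0],"yaw":0},{"delta_pos":[2.7,2.1,0],"yaw":0},{"delta_pos":[2.7,2.1,0],"yaw":0},{"delta_pos":[2.7,2.1,0],"yaw":0},{"delta_pos":[0,0,0],"yaw":0}]' |egrep "eef|rot"
cat > gb.py <<'E'
from h import *
import sys
a,W,s=wrist()
if len(sys.argv)>1: a=get_image("top");W=pts(a)
T=(W-np.array(s["eef_pos"]))@Ro.from_euler("xyz",s["tool_rot"]).as_matrix()
A=W[...,:2]@[.9975,.0703]-540;B=W[...,:2]@[-.0703,.9975]+19.8;Z=W[...,2]
e=np.array(s["eef_pos"]);print(s["clock"],e.round(1),"A",(e[:2]@[.9975,.0703]-540).round(1),"B",(e[:2]@[-.0703,.9975]+19.8).round(1),"yaw",s["tool_rot"][2],"f",np.round(s["force"],1))
f=~((T[...,2]<-28)&(abs(T[...,1])<130)&(T[...,0]<22)) if len(sys.argv)<2 else True
for n,z0,z1,m in(("good",130,139,(B<81)),("neigh",141,149,B>75),("tin",142,153,A<35)):
    m=m&(Z>z0)&(Z<z1)&f&((A>35)|(n=="tin"))&(A<160)&(B>-200)&(B<180)
    if m.sum()>50:print(n,m.sum(),np.round(np.hstack(cv2.minAreaRect(np.stack([A[m],B[m]],-1).astype(np.float32))),1),"A",np.percentile(A[m],[1,99]).round(1),"B",np.percentile(B[m],[1,99]).round(1))
E
python3 gb.py; python3 gb.py top
```

```text
eef_pos: [635.3, -145.5, 181.0]
tool_rot: [3.139, -0.006, 1.643]
19.5667 [ 635.3 -145.5  181. ] A 83.5 B -170.0 yaw 1.6434375645878203 f [0.3 1.4 1.4]
good 23899 [  82.3 -109.8   84.3   84.5   88.3] A [ 41.2 123.6] B [-150.6  -68.3]
tin 13199 [ -17.4 -152.9   71.5   71.5    1.2] A [-50.4  16.9] B [-185.7 -119.3]
19.6167 [ 632.6 -148.8  180.7] A 80.5 B -173.1 yaw 1.641324681593359 f [-0.7 -0.3 -0.7]
good 1561 [  82.8 -109.5   83.9   86.2   88.2] A [ 41.5 125. ] B [-150.5  -67.4]
neigh 1278 [105.  125.2  85.7  84.1   0.3] A [ 63.2 146.7] B [ 83.4 166.2]
tin 1005 [-46.4 -10.8  70.9 360.2  11.9] A [-111.3   17.3] B [-185.4  155.5]
```

```bash
python3 -m handwheel '[{"delta_pos":[0.2,0,-3],"yaw":0},{"delta_pos":[0,0,-3],"yaw":0},{"delta_pos":[0,0,-2.5],"yaw":0},{"delta_pos":[0,0,-1.5],"yaw":0},{"delta_pos":[0,0,-1],"yaw":0},{"delta_pos":[0,0,-0.4],"yaw":0},{"delta_pos":[0,0,0],"yaw":0}]' |egrep "eef|force: "
python3 -m handwheel '[{"delta_pos":[-0.04,0.6,0],"yaw":0},{"delta_pos":[-0.04,0.6,0],"yaw":0},{"delta_pos":[-0.06,0.8,0],"yaw":0},{"delta_pos":[-0.07,1,0],"yaw":0},{"delta_pos":[-0.07,1,0],"yaw":0},{"delta_pos":[-0.07,1,0],"yaw":0},{"delta_pos":[-0.07,1,0],"yaw":0},{"delta_pos":[0,0,0],"yaw":0}]' |egrep "eef|force: "
python3 gb.py
```

```text
eef_pos: [631.9, -155.0, 67.9]
force: [1.3, 0.1, 0.2]
gripper_force: 0.0
eef_pos: [628.7, -89.6, 69.0]
force: [0.5, 0.6, -0.8]
gripper_force: 0.0
20.9667 [628.7 -89.6  69. ] A 80.8 B -113.8 yaw 1.6389289967119316 f [ 0.5  0.6 -0.8]
good 82816 [ 80.6 -55.2  73.5  85.   89.9] A [ 39.5 121.8] B [-90.9 -19.3]
```

```bash
python3 -m handwheel '[{"delta_pos":[-0.06,0.8,0],"yaw":0},{"delta_pos":[-0.08,1.2,0],"yaw":0},{"delta_pos":[-0.09,1.3,0],"yaw":0},{"delta_pos":[-0.09,1.3,0],"yaw":0},{"delta_pos":[-0.09,1.3,0],"yaw":0},{"delta_pos":[-0.08,1.2,0],"yaw":0},{"delta_pos":[-0.07,1,0],"yaw":0},{"delta_pos":[-0.06,0.8,0],"yaw":0},{"delta_pos":[-0.04,0.5,0],"yaw":0},{"delta_pos":[0,0,0],"yaw":0}]' |egrep "eef|force: "
python3 gb.py; python3 gb.py top
```

```text
eef_pos: [622.1, 2.0, 68.9]
force: [0.6, 0.4, 0.1]
gripper_force: 0.0
21.85 [622.1   2.   68.9] A 80.7 B -22.0 yaw 1.6367346581889572 f [0.6 0.4 0.1]
good 83388 [81.  36.8 73.7 85.3 89.7] A [ 39.9 122.2] B [ 0.9 72.7]
21.9 [622.3   0.9  68.8] A 80.8 B -23.1 yaw 1.635701123971129 f [-0.  -1.  -0.7]
good 1303 [82.2 32.8 83.2 86.2 89.9] A [ 40.4 124. ] B [-6.6 74. ]
neigh 1283 [1.051e+02 1.252e+02 8.580e+01 8.440e+01 1.000e-01] A [ 63.2 146.3] B [ 83.3 166.4]
```

```bash
python3 -m handwheel '[{"delta_pos":[0.1,-1.2,0],"yaw":0},{"delta_pos":[0,0,3],"yaw":0},{"delta_pos":[0,0,3.5],"yaw":0},{"delta_pos":[0,0,2],"yaw":-0.12},{"delta_pos":[-1.5,1.2,0],"yaw":-0.12},{"delta_pos":[-1.5,1.2,0],"yaw":-0.12},{"delta_pos":[-1.5,1.2,0],"yaw":-0.12},{"delta_pos":[-1.5,1.3,0],"yaw":-0.12},{"delta_pos":[-1.4,1.3,0],"yaw":-0.12},{"delta_pos":[0,0,0],"yaw":-0.12}]' |egrep "eef|force: "
python3 -m handwheel '[{"delta_pos":[0,0,0],"yaw":-0.12},{"delta_pos":[0,0,0],"yaw":-0.12},{"delta_pos":[0,0,0],"yaw":-0.12},{"delta_pos":[0,0,0],"yaw":-0.12},{"delta_pos":[0,0,0],"yaw":-0.12},{"delta_pos":[0,0,0],"yaw":-0.12},{"delta_pos":[0,0,0],"yaw":0},{"delta_pos":[0,0,0],"yaw":0}]' |egrep "eef|force: "
python3 gb.py
```

```text
eef_pos: [546.3, 51.6, 154.0]
force: [0.3, -0.2, -0.5]
gripper_force: 0.0
eef_pos: [549.4, 48.8, 153.8]
force: [-0.5, -0.2, 0.1]
gripper_force: 0.0
23.5 [549.4  48.8 153.8] A 11.4 B 29.9 yaw 0.07682685683160884 f [-0.5 -0.2  0.1]
good 32496 [81.2 31.3 84.4 84.5 89.8] A [ 40.2 122.5] B [-9.8 72.5]
neigh 24770 [ 97.1 124.4  70.8  85.9   0.2] A [ 62.5 131.4] B [ 82.1 165.4]
tin 3251 [ -21.8 -127.1   63.1   20.3   10.2] A [-47.7   8.7] B [-139.5 -117.4]
```

```bash
python3 -m handwheel '[{"delta_pos":[0,0.1,-2.5],"yaw":0},{"delta_pos":[0,0,-2.5],"yaw":0},{"delta_pos":[0,0,-2],"yaw":0},{"delta_pos":[0,0,-1.1],"yaw":0},{"delta_pos":[0,0,-0.5],"yaw":0},{"delta_pos":[0,0,0],"yaw":0}]' |egrep "eef|force: "
python3 -m handwheel '[{"delta_pos":[0.6,0.04,0],"yaw":0},{"delta_pos":[0.7,0.05,0],"yaw":0},{"delta_pos":[0.7,0.05,0],"yaw":0},{"delta_pos":[0.7,0.05,0],"yaw":0},{"delta_pos":[0.6,0.04,0],"yaw":0},{"delta_pos":[0.3,0.02,0],"yaw":0},{"delta_pos":[0,0,0],"yaw":0}]' |egrep "eef|force: "
python3 gb.py;python3 gb.py top
```

```text
eef_pos: [548.7, 50.6, 66.9]
force: [0.4, -0.4, 0.0]
gripper_force: 0.0
eef_pos: [586.5, 53.6, 67.9]
force: [0.3, 0.4, -0.2]
gripper_force: 0.0
24.6333 [586.5  53.6  67.9] A 48.8 B 32.0 yaw 0.0747932915428271 f [ 0.3  0.4 -0.2]
good 84015 [107.2  31.6  72.9  85.    0.3] A [ 71.7 142.8] B [-9.5 72.8]
neigh 36183 [108.  100.1  38.2  75.8  89.4] A [ 71.1 144.1] B [ 81.7 116. ]
24.6833 [586.1  53.5  67.8] A 48.4 B 32.0 yaw 0.0747710892852731 f [ 0.4  1.2 -1. ]
neigh 605 [105.1 146.   84.6  42.4   1.6] A [ 63.8 146.1] B [126.3 166.7]
tin 980 [ -16.7 -152.    69.1   70.    42.7] A [-49.7  17. ] B [-185.4 -118.5]
```

```bash
python3 -m handwheel '[{"delta_pos":[-1,-0.07,0],"yaw":0},{"delta_pos":[0,0,3],"yaw":0},{"delta_pos":[0,0,3.5],"yaw":0},{"delta_pos":[0,0,2],"yaw":0.12},{"delta_pos":[1.3,-1.2,0],"yaw":0.12},{"delta_pos":[1.3,-1.2,0],"yaw":0.12},{"delta_pos":[1.3,-1.2,0],"yaw":0.12},{"delta_pos":[1.3,-1.2,0],"yaw":0.12},{"delta_pos":[1.3,-1.1,0],"yaw":0.12},{"delta_pos":[0.3,0,0],"yaw":0.12}]' |egrep "eef|force: "
python3 -m handwheel '[{"delta_pos":[0,0,0],"yaw":0.12},{"delta_pos":[0,0,0],"yaw":0.12},{"delta_pos":[0,0,0],"yaw":0.12},{"delta_pos":[0,0,0],"yaw":0.12},{"delta_pos":[0,0,0],"yaw":0.12},{"delta_pos":[0,0,0],"yaw":0.12},{"delta_pos":[0,0,0],"yaw":0},{"delta_pos":[0,0,0],"yaw":0}]' |egrep "eef|force: "
python3 gb.py
```

```text
eef_pos: [645.2, -10.3, 152.6]
force: [-0.2, -1.3, 0.5]
gripper_force: 0.0
eef_pos: [643.0, -6.5, 152.5]
force: [0.5, -0.3, -0.2]
gripper_force: 0.0
26.2833 [643.   -6.5 152.5] A 101.0 B -31.9 yaw 1.6312034390384098 f [ 0.5 -0.3 -0.2]
good 31992 [101.1  31.8  84.5  84.4   0.2] A [ 60.  142.3] B [-9.2 73.1]
neigh 4184 [103.7  85.7   7.9  84.3  89.8] A [ 62.4 144.7] B [82.  89.2]
tin 1040 [  -1.2 -134.9   28.1   44.7   24.8] A [-18.2  17.7] B [-155.3 -117.3]
```

```bash
python3 -m handwheel '[{"delta_pos":[0,0,-2.5],"yaw":0.01},{"delta_pos":[0,0,-2.5],"yaw":0},{"delta_pos":[0,0,-2],"yaw":0},{"delta_pos":[0,0,-1],"yaw":0},{"delta_pos":[0,0,-0.5],"yaw":0},{"delta_pos":[0,0,0],"yaw":0}]' |egrep "eef|force: "
python3 -m handwheel '[{"delta_pos":[-0.03,0.5,0],"yaw":0},{"delta_pos":[-0.03,0.5,0],"yaw":0},{"delta_pos":[-0.03,0.4,0],"yaw":0},{"delta_pos":[-0.02,0.3,0],"yaw":0},{"delta_pos":[0,0,0],"yaw":0}]' |egrep "eef|force: "
python3 -m handwheel '[{"delta_pos":[-0.01,0.1,0],"yaw":0},{"delta_pos":[0,0.1,0],"yaw":0}]' |egrep "eef|force: ";python3 gb.py
```

```text
eef_pos: [642.7, -6.2, 67.0]
force: [0.2, 0.4, 0.7]
gripper_force: 0.0
eef_pos: [642.7, 11.8, 68.7]
force: [-0.3, -0.2, 0.9]
gripper_force: 0.0
eef_pos: [642.2, 12.1, 68.0]
force: [0.4, -2.3, 1.2]
gripper_force: 1.1
27.4167 [642.2  12.1  68. ] A 101.4 B -13.3 yaw 1.644338225203048 f [ 0.4 -2.3  1.2]
good 83325 [101.   44.9  85.1  72.4   0.2] A [ 59.9 142.2] B [ 9.7 80.4]
neigh 4004 [103.7  82.7  84.7   2.4   0. ] A [ 62.6 144.8] B [81.7 83.5]
```

```bash
python3 -m handwheel '[{"delta_pos":[-0.01,0.1,0],"yaw":0},{"delta_pos":[0,0.1,0],"yaw":0},{"delta_pos":[0,0,0],"yaw":0}]' |egrep "eef|force: "
python3 -m handwheel '[{"delta_pos":[-0.01,0.1,0],"yaw":0},{"delta_pos":[0,0.1,0],"yaw":0},{"delta_pos":[0,0,0],"yaw":0}]' |egrep "eef|force: "
```

```text
eef_pos: [642.0, 12.6, 67.8]
force: [-0.5, -4.6, 3.2]
gripper_force: 2.5
eef_pos: [641.8, 12.5, 67.8]
force: [1.0, -7.0, 4.0]
gripper_force: 4.0
```

```bash
python3 -m handwheel '[{"delta_pos":[0.1,-1.5,0],"yaw":0},{"delta_pos":[0,0,3],"yaw":0},{"delta_pos":[0,0,3.5],"yaw":0},{"delta_pos":[0,0,2.5],"yaw":-0.12},{"delta_pos":[-1.5,2,0],"yaw":-0.12},{"delta_pos":[-1.5,2,0],"yaw":-0.12},{"delta_pos":[-1.5,2,0],"yaw":-0.12},{"delta_pos":[-1.5,2,0],"yaw":-0.12},{"delta_pos":[-1.5,2,0],"yaw":-0.12},{"delta_pos":[-0.2,0.2,0],"yaw":-0.12}]' |egrep "eef|force: "
python3 -m handwheel '[{"delta_pos":[0,0,0],"yaw":-0.12},{"delta_pos":[0,0,0],"yaw":-0.12},{"delta_pos":[0,0,0],"yaw":-0.12},{"delta_pos":[0,0,0],"yaw":-0.12},{"delta_pos":[0,0,0],"yaw":-0.12},{"delta_pos":[0,0,0],"yaw":-0.13},{"delta_pos":[0,0,0],"yaw":0},{"delta_pos":[0,0,0],"yaw":0}]' |egrep "eef|force: "
python3 gb.py
```

```text
eef_pos: [562.2, 109.6, 157.7]
force: [-0.1, 0.6, -0.1]
gripper_force: 0.0
28.8 [562.2 109.6 157.7] A 28.5 B 89.6 yaw 0.8055245349397695 f [-0.1  0.6 -0.1]
good 24673 [101.1  39.2  84.4  83.4   0. ] A [ 59.9 142.2] B [-0.9 78.8]
neigh 27500 [104.  124.2  84.5  84.6  90. ] A [ 62.5 144.9] B [ 83.  165.4]
tin 326 [-111.6  153.7   13.    13.8   47.4] A [-118.2 -105.1] B [147.3 159.8]out of range: row 6 has -0.13, outside -0.125 to 0.125
```

```bash
python3 -m handwheel '[{"delta_pos":[0,-0.7,0],"yaw":-0.122},{"delta_pos":[0,0,0],"yaw":-0.122},{"delta_pos":[0,0,0],"yaw":-0.122},{"delta_pos":[0,0,0],"yaw":-0.122},{"delta_pos":[0,0,0],"yaw":-0.122},{"delta_pos":[0,0,0],"yaw":-0.122},{"delta_pos":[0,0,0],"yaw":0},{"delta_pos":[0,0,0],"yaw":0}]' |egrep "eef|force: |rot"
python3 gb.py|head -1
python3 -m handwheel '[{"delta_pos":[0,0,-2.5],"yaw":0},{"delta_pos":[0,0,-2.5],"yaw":0},{"delta_pos":[0,0,-2],"yaw":0},{"delta_pos":[0,0,-1.2],"yaw":0},{"delta_pos":[0,0,-0.7],"yaw":0},{"delta_pos":[0,0,0],"yaw":0}]' |egrep "eef|force: "
```

```text
eef_pos: [565.9, 96.4, 157.4]
tool_rot: [3.142, 0.0, 0.077]
force: [-0.3, 1.2, -0.4]
gripper_force: 0.0
29.5167 [565.9  96.4 157.4] A 31.3 B 76.2 yaw 0.07733714580069528 f [-0.3  1.2 -0.4]
eef_pos: [564.7, 96.4, 67.2]
force: [-1.0, 0.9, 0.4]
gripper_force: 0.0
```

```bash
python3 -m handwheel '[{"delta_pos":[-0.05,0.6,0],"yaw":-0.007},{"delta_pos":[0.5,0.04,0],"yaw":0},{"delta_pos":[0.5,0.04,0],"yaw":0},{"delta_pos":[0.5,0.03,0],"yaw":0},{"delta_pos":[0.3,0.02,0],"yaw":0},{"delta_pos":[0,0,0],"yaw":0}]' |egrep "eef|force: |rot"
for i in 1 2; do python3 -m handwheel '[{"delta_pos":[0.1,0,0],"yaw":0},{"delta_pos":[0,0,0],"yaw":0}]' |egrep "eef|force: \["; done; python3 gb.py
```

```text
eef_pos: [584.3, 104.0, 69.1]
tool_rot: [-3.142, -0.001, 0.066]
force: [-0.0, -0.6, 0.2]
gripper_force: 0.0
eef_pos: [584.4, 103.9, 68.9]
force: [-0.6, -0.9, 1.7]
eef_pos: [584.3, 103.9, 68.7]
force: [-3.9, -0.1, 3.2]
30.9 [584.3 103.9  68.7] A 50.1 B 82.3 yaw 0.06601220525666962 f [-3.9 -0.1  3.2]
good 81259 [108.5  38.7  84.9  72.8  89.7] A [ 73.  143.9] B [-1.2 80.2]
neigh 72391 [109.4 124.6  85.1  73.9  89.8] A [ 73.1 145.3] B [ 82.6 163.8]
```

```bash
for i in 1 2; do python3 -m handwheel '[{"delta_pos":[0.1,0.01,0],"yaw":0},{"delta_pos":[0.1,0,0],"yaw":0},{"delta_pos":[0,0,0],"yaw":0}]' |egrep "eef|force: |rot"; done; python3 gb.py
python3 -m handwheel '[{"delta_pos":[-1.5,-0.1,0],"yaw":0},{"delta_pos":[-2,-0.1,0],"yaw":0},{"delta_pos":[0,0,3],"yaw":0},{"delta_pos":[0,0,4],"yaw":0},{"delta_pos":[0,0,4],"yaw":0},{"delta_pos":[0,0,2],"yaw":0},{"delta_pos":[0,0,0],"yaw":0},{"delta_pos":[0,0,0],"yaw":0}]' |egrep "eef|rot"
python3 gb.py; python3 - <<'E'
from h import *
p=get_image("wrist");cv2.imwrite("pics/w5.png",p["color"][...,::-1])
E
```

```text
eef_pos: [584.1, 103.8, 68.5]
tool_rot: [3.141, 0.006, 0.067]
force: [-8.4, -1.0, 7.3]
gripper_force: 0.0
eef_pos: [583.8, 103.7, 68.4]
tool_rot: [3.14, 0.01, 0.067]
force: [-12.6, -1.6, 10.2]
gripper_force: 0.1
31.45 [583.8 103.7  68.4] A 49.7 B 82.2 yaw 0.06712093203215308 f [-12.6  -1.6  10.2]
good 82005 [108.6  38.7  84.7  72.8  89.8] A [ 73.1 143.9] B [-1.  80.2]
neigh 72809 [109.5 124.5  84.9  73.8  89.8] A [ 73.3 145.4] B [ 82.6 163.5]
eef_pos: [555.7, 102.4, 200.0]
tool_rot: [-3.141, -0.004, 0.066]
32.1667 [555.7 102.4 200. ] A 21.5 B 82.9 yaw 0.06554236061450958 f [ 0.  -0.7 -0.1]
good 21732 [102.6  39.   83.8  84.4  89.7] A [ 61.4 143.8] B [-1.3 80.3]
neigh 19353 [1.040e+02 1.245e+02 8.430e+01 8.450e+01 1.000e-01] A [ 62.7 145.3] B [ 83.  165.5]
tin 347 [ -23.8 -120.3   38.3    6.3   11.9] A [-40.5  -6.2] B [-126.2 -116.5]
```

View pics/w5.png

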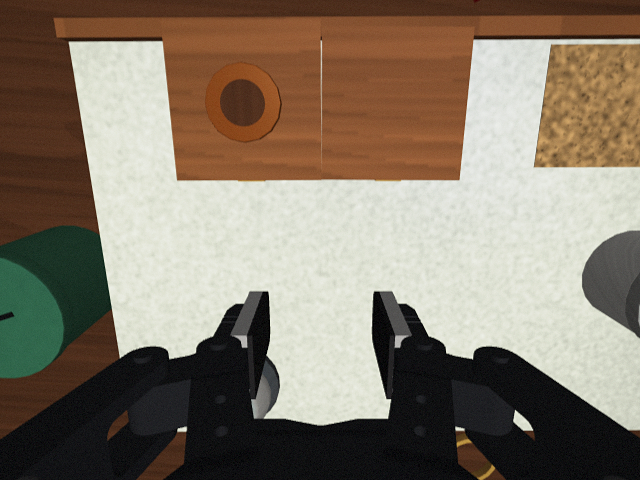

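The wrist view shows the two lidded boxes side by side, meeting at column 321, with their front edges at row 180. By depth the good box is still about 1.3 mm behind the neighbour, with a thin gap of about 1 mm. I'll give it a small forward push, then a final sideways push.

```bash
python3 -m handwheel '[{"delta_pos":[0.1,-1.5,0],"yaw":0.004},{"delta_pos":[0.1,-1.5,0],"yaw":0},{"delta_pos":[0.1,-1.4,-2],"yaw":0},{"delta_pos":[0,0,-3.5],"yaw":0},{"delta_pos":[0,0,-3.5],"yaw":0},{"delta_pos":[0,0,-2.5],"yaw":0},{"delta_pos":[0,0,-1.5],"yaw":0},{"delta_pos":[0,0,0],"yaw":0},{"delta_pos":[0,0,0],"yaw":0}]' |egrep "eef|rot|force: "
python3 gb.py
```

```text
eef_pos: [555.7, 58.0, 66.9]
tool_rot: [3.141, 0.004, 0.07]
force: [1.1, 0.3, 1.2]
gripper_force: 0.0
33.0167 [555.7  58.   66.9] A 18.4 B 38.6 yaw 0.06979193069617318 f [1.1 0.3 1.2]
good 73173 [89.  39.2 83.9 57.9 89.7] A [ 61.2 117. ] B [-1.4 80.2]
neigh 31571 [ 88.6 100.7  39.4  54.2  89.2] A [ 62.4 114.2] B [ 81.7 117.3]
```

```bash
python3 -m handwheel '[{"delta_pos":[0.8,0.06,0],"yaw":0},{"delta_pos":[0.9,0.06,0],"yaw":0},{"delta_pos":[0.7,0.05,0],"yaw":0},{"delta_pos":[0.4,0.03,0],"yaw":0},{"delta_pos":[0.2,0.01,0],"yaw":0},{"delta_pos":[0,0,0],"yaw":0},{"delta_pos":[0,0,0],"yaw":0}]' |egrep "eef|rot|force: "
python3 gb.py
```

```text
eef_pos: [587.3, 60.3, 68.9]
tool_rot: [-3.142, -0.0, 0.07]
force: [0.3, -0.2, 0.8]
gripper_force: 0.0
33.65 [587.3  60.3  68.9] A 50.1 B 38.7 yaw 0.06983647345004895 f [ 0.3 -0.2  0.8]
good 82482 [108.8  39.1  83.8  73.4  90. ] A [ 73.  144.6] B [-1.4 80.1]
neigh 39451 [109.1 103.9  45.7  74.1  89.9] A [ 72.8 145.1] B [ 81.7 122.6]
```

```bash
python3 -m handwheel '[{"delta_pos":[0.07,0,0],"yaw":0},{"delta_pos":[0,0,0],"yaw":0},{"delta_pos":[0,0,0],"yaw":0}]' |egrep "eef|rot|force: "
python3 gb.py
python3 -m handwheel '[{"delta_pos":[-1.2,-0.1,0],"yaw":0},{"delta_pos":[0,0,3],"yaw":0},{"delta_pos":[0,0,3.5],"yaw":0},{"delta_pos":[0,0,2],"yaw":0.12},{"delta_pos":[1.3,-1.1,0],"yaw":0.12},{"delta_pos":[1.3,-1.1,0],"yaw":0.12},{"delta_pos":[1.3,-1.1,0],"yaw":0.12},{"delta_pos":[1.3,-1.2,0],"yaw":0.12},{"delta_pos":[1.3,-1.2,0],"yaw":0.12},{"delta_pos":[0.3,0,0],"yaw":0.12}]' |egrep "eef|force: "
python3 -m handwheel '[{"delta_pos":[0,0,0],"yaw":0.12},{"delta_pos":[0,0,0],"yaw":0.12},{"delta_pos":[0,0,0],"yaw":0.12},{"delta_pos":[0,0,0],"yaw":0.12},{"delta_pos":[0,0,0],"yaw":0.12},{"delta_pos":[0,0,0],"yaw":0.12},{"delta_pos":[0,0,0],"yaw":0.01},{"delta_pos":[0,0,0],"yaw":0}]' |egrep "eef|rot"
python3 gb.py
```

```text
eef_pos: [587.9, 60.3, 68.7]
tool_rot: [-3.142, -0.0, 0.07]
force: [0.2, 0.6, -1.1]
gripper_force: 0.0
33.95 [587.9  60.3  68.7] A 50.7 B 38.7 yaw 0.06979525608472592 f [ 0.2  0.6 -1.1]
good 82023 [109.1  39.1  83.7  72.9  90. ] A [ 73.6 144.7] B [-1.4 80.2]
neigh 38950 [109.4 103.7  45.4  73.8  89.4] A [ 73.4 145.1] B [ 81.7 122.4]
eef_pos: [645.9, -2.0, 153.5]
force: [1.3, -0.6, 0.1]
gripper_force: 0.0
eef_pos: [643.8, 2.1, 153.5]
tool_rot: [-3.141, -0.0, 1.637]
35.5 [643.8   2.1 153.5] A 102.3 B -23.4 yaw 1.6368437447240933 f [-0.8 -0.1 -0.2]
good 31180 [103.   39.5  83.   84.4  89.9] A [ 61.9 144.2] B [-1.  80.3]
neigh 8592 [103.6  90.   16.5  84.4  89.8] A [ 62.5 144.7] B [82.1 97.8]
tin 755 [  -0.4 -130.7   24.9   40.5   22.5] A [-18.5  16.4] B [-148.3 -116.9]
```

```bash
python3 -m handwheel '[{"delta_pos":[0,-0.2,-2.5],"yaw":0.004},{"delta_pos":[0,0,-2.5],"yaw":0},{"delta_pos":[0,0,-2],"yaw":0},{"delta_pos":[0,0,-1],"yaw":0},{"delta_pos":[0,0,-0.5],"yaw":0},{"delta_pos":[0,0,0],"yaw":0}]' |egrep "eef|force: \["
python3 -m handwheel '[{"delta_pos":[-0.03,0.5,0],"yaw":0},{"delta_pos":[-0.03,0.4,0],"yaw":0},{"delta_pos":[-0.02,0.2,0],"yaw":0},{"delta_pos":[0,0.1,0],"yaw":0},{"delta_pos":[0,0.1,0],"yaw":0},{"delta_pos":[0,0,0],"yaw":0}]' |egrep "eef|force: \["
python3 -m handwheel '[{"delta_pos":[-0.01,0.1,0],"yaw":0},{"delta_pos":[-0.01,0.1,0],"yaw":0},{"delta_pos":[0,0,0],"yaw":0}]' |egrep "eef|force: \["
```

```text
eef_pos: [643.5, 0.4, 68.0]
force: [0.3, 0.9, -0.2]
eef_pos: [643.8, 12.8, 69.4]
force: [0.7, -1.3, 1.5]
eef_pos: [643.6, 12.7, 69.2]
force: [1.6, -4.9, 3.4]
```

```bash
python3 -m handwheel '[{"delta_pos":[0,-0.4,0],"yaw":0},{"delta_pos":[0.1,-1.5,0],"yaw":0},{"delta_pos":[0,-1,1],"yaw":0},{"delta_pos":[0,0,3.5],"yaw":0},{"delta_pos":[0,0,4],"yaw":0},{"delta_pos":[0,0,4],"yaw":0},{"delta_pos":[0,0,1],"yaw":0},{"delta_pos":[0,0,0],"yaw":0},{"delta_pos":[0,0,0],"yaw":0}]' |egrep "eef|force: \["
python3 gb.py; python3 gb.py top; python3 - <<'E'
from h import *
p=get_image("wrist");c=p["color"][...,::-1];cv2.imwrite("pics/w6.png",c)
E
```

```text
eef_pos: [643.9, -14.6, 204.4]
force: [-0.3, -0.3, -1.1]
37.55 [643.9 -14.6 204.4] A 101.3 B -40.1 yaw 1.6427481949196538 f [-0.3 -0.3 -1.1]
good 20666 [102.9  39.8  84.4  82.3   0. ] A [ 61.7 144.1] B [-0.5 80.3]
neigh 4674 [103.6  89.   84.3  14.5   0.2] A [ 62.4 144.8] B [82.2 95.8]
tin 321 [  -8.9 -161.1   69.9   45.    48.2] A [-46.6   5. ] B [-185.3 -159.5]
37.6 [643.  -14.7 203. ] A 100.4 B -40.1 yaw 1.64300697606795 f [-0.3  0.2  0.4]
good 1511 [103.6  39.7  87.   81.6   0.2] A [ 62.5 146. ] B [-0.6 80.2]
neigh 1272 [105.  124.8  85.3  84.2   0.6] A [ 63.2 146.4] B [ 83.3 166.2]
```

View pics/w6.png

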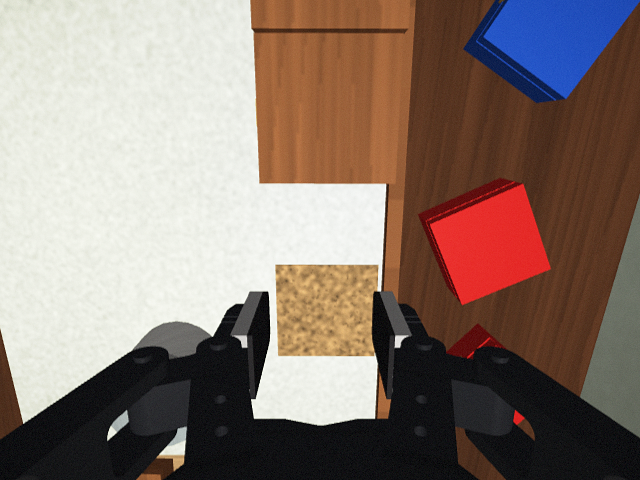

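The final wrist view shows the good box flush against the neighbour (seam at row 30) with its edges in line, within about 0.7 mm. The gripper is clear of everything, so I'm handing in.

```bash
python3 -c "
from cell import ctrl
print(ctrl.finish_job())"
```

```text
the job is handed in; nothing more can be done
None
```

I handed the job in at about 38 s of the 72 s: the lidless box lies upside down inside the crate (it landed on its side, so I tipped it flat), and the lidded box touches the display box with their fronts level to about 0.7 mm; in the camera views the bell and both tins stood where they were.

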